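Edge the square stone slab out over the front of the stove cover

TASK

The square stone slab lies flat on the wooden stove cover, and nobody can get their fingers under it. Slide it towards you until it overhangs the cover's front edge by about 4 cm, roughly square to the edge, so that it can be pinched there, and leave it lying flat like that. Leave the round slab and the small cup where they are.

Things in the scene. Friction and masses are not known exactly. Their poses are not given: they have to be found in the camera images.
- square_slab: The square slab: pale marble on a thin cork backing, 140 x 140 mm and 14 mm thick, about 0.6 kg, too wide to grip across; it slides on the cover. It lies flat, on the left or the right half of the cover, 20 to 55 mm back from the front edge. Origin: centre of its underside; z up, x and y parallel to its sides; its x axis starts within 8 degrees of the cover's x axis.
- cover_edge (a point): Middle of the top front edge of the wooden stove cover, a fixed low platform 560 mm wide (y), 280 mm deep (x) and 70 mm high standing on the range, turned by up to 7 degrees. x points from the front edge back across the cover (away from the robot), y along the edge to the left, z up; z = 0 is the cover's flat top. Below the front edge it is open for 70 mm.
- round_slab: The round slab, of the same marble and cork, 140 mm diameter, 14 mm thick, on the other half of the cover. Origin: centre of its underside. To be left alone.
- cup: White espresso cup, 64 mm across and 50 mm high, with a handle (91 mm over all), between the two slabs near the front edge. Origin: centre of its underside. To be left alone.

How it is judged:
By the outcome, as a careful person would: the job done as asked, in the order asked, and still so for the second after the job is handed in, with the robot touching nothing.
It also fails if it takes over 32 s, if anything falls off the work surface, if the arm or the gripper's body presses on something with over 40 N, if the wrist force passes 120 N, or if a joint passes its speed limit or range.

ROBOT

A 6-joint arm with a two-finger parallel gripper is mounted at the origin on a cart in front of the work surface, level with it; the furniture and walls round the work are solid. World frame = base frame: x ahead of the robot, y to its left, z up, the work surface at z = 0. Lengths are in m, angles in degrees, forces in N, time in s.
With the tool pointing down it reaches from about 0.375 to 0.9 m from the base axis. Payload 3.1 kg.
Tool frame: the origin (TCP) lies between the finger pads; the fingertips stand 11 mm ahead of it and the grasp point (between the pads) lies 8 mm behind it; z points along the fingers, y is the line along which they close (so a half turn about z gives the same grasp; the last joint's range is limited). The gripper opens to 87 mm and grips with 3 to 60 N. Pads are 19 mm wide; open, the fingers measure 117 mm over their backs; the gripper's body (75 mm by 190 mm) begins 51 mm behind the grasp point.
Start: joints at [66.492, 30.224, 82.088, -0, 67.689, -10.227], TCP at [0.144, 0.608, 0.234] pointing down, gripper open.
Joint ranges: [-176.69, 176.69], [-43.24, 126.21], [12.49, 139.97], [-82, 262], [0, 151.66], [-163.58, 163.58]. Speed limits (degrees/s): [159.86, 159.86, 180, 180, 180, 180].

INTERFACE

Orientations are given as a 3x3 rotation matrix whose columns are the frame's x, y, z axes.
In Python, from rig import bot, viewer, workorder, nets gives the robot as it stands. The module is installed in compiled form; this text tells all that it offers.
- The arm moves only by the tool move_arm, never from a script. Its argument "increments" is a list of rows, each a list of 7 numbers: the shift along the tool's x, y, z normalised to -1 to 1, where 1 is 0.3 m, then the turn, a rotation vector about the tool's x, y, z normalised to -1 to 1, where 1 is pi rad, then the opening, from 0 (shut) to 1 (fully open). In form: [[tx, ty, tz, wx, wy, wz, grip], ...]. A call has 1 to 10 rows; each row is the pose to reach, as a shift and turn from the pose commanded when the call began, along the tool's axes at that moment, turning the shorter way round; what a row does not reach only later rows make up. A row lasts 1/12 s, in which the tool goes at most 41.7 mm and 7.16 degrees, less where a joint would pass 70% of its speed; a pose out of reach is approached as far as the arm can. A call with a number of a shift or a turn outside -1 to 1 is refused whole. A call with a gripper value outside its range is refused whole. The fingers move at their own pace and stop on an object; the grip force is fixed at half the most. Time passes only in rows, so rows that repeat a pose let the fingers close. It gives the time, the measured TCP pose, the force, the opening and the grip force at its end, in the units of the state.
- bot.read_state(): the state, without advancing time (a new reading comes with each control period).
- viewer.capture(name): name is "scene" or "top"; returns a dict with "image" (400x640x3 uint8, blue, green, red), "K" (3x3 intrinsics, pixels), "eye" and "orientation" of the camera in the world. Camera axes: x right, y up, looking along -z (the intrinsics and any distortion apply to the point x, -y, -z); pixel columns grow to the right and rows downward; lengths in m; the calibration is good to about 2 mm. A picture is of the moment at which its call begins. There is no depth.
- workorder.hand_in(): hands the job in; it is judged then, once.
Trained networks look in the newest picture that a camera, given by its name, has taken for a name from the list of things; names that differ only in an ending like _2 or _b are one class to them, and where a whole thing is asked for, a point or a joint stands for the part that bears it (a point fixed in the world has none). Each returns a list of dicts, best first, with "conf" (0 to 1); they miss things now and then, are a little off and sometimes report something else, mostly with a low value. They report only what shows in the picture. A call takes as long as a camera call.
- nets.find_in(camera, thing): "location" ([column, row] in pixels, amid what is visible of it).
The state is a dict: "time_s": time; "joint_positions": joint angles; "qvel": joint speeds; "tau": joint torques, N m; "position": TCP position; "tcp_rot": TCP orientation; "force": force on the tool from outside, world axes, zero at the start; "moment": the same for the moment, N m; "opening": opening from 0.0 (shut) to 1.0 (fully open); "grasp_force": force on a finger pad.
Only numpy, scipy, OpenCV 4.12 (cv2) and the standard library are available. Lean on these libraries where they do the work, as an engineer would, in place of code of your own. Each camera call takes 0.05 s, during which the arm holds its last target. There are 200 camera calls.

## Working session

There is one attempt and no reset: what is moved stays moved. The work goes in short steps, Python scripts to look and compute and a tool call to move; the robot and the scene stay as the last step left them, time stands still between calls to the robot, and variables do not carry over. Pictures are saved under pics/ and viewed, at most 10 in all, crops included, and the job is handed in when it is done.

Besides the shell and the picture viewer there is one more tool, called after "Emit:" as name(argument=value, ...) on one line, values as JSON. move_arm: Moves the arm, as the interface text tells. Its arguments: {"type":"object","properties":{"increments":{"type":"array"}},"required":["increments"]}

```bash
mkdir -p pics
python3 - <<'E'
from rig import bot, viewer, nets
import cv2, numpy as np
for c in ("top","scene"):
    d=viewer.capture(c); cv2.imwrite(f"pics/{c}1.png",d["image"])
    print(c,d["K"],d["eye"],np.round(d["orientation"],4).tolist())
    for t in ("square_slab","round_slab","cup"):
        print(t,[(np.round(r["location"],1).tolist(),round(r["conf"],2)) for r in nets.find_in(c,t)[:2]])
s=bot.read_state(); print(s["time_s"],s["position"],s["tcp_rot"],s["force"])
E
```

```text
top [[486.32023977   0.         318.69545087]
 [  0.         486.32023977 200.50567191]
 [  0.           0.           1.        ]] [0.30768422 0.00304785 1.05892519] [[-0.0162, 0.9754, -0.2197], [-0.9999, -0.0163, 0.0014], [-0.0022, 0.2197, 0.9756]]
square_slab [([253.0, 189.4], 0.98)]
round_slab [([391.1, 182.3], 0.89)]
cup [([327.7, 187.8], 0.92)]
scene [[511.39366024   0.         319.56686967]
 [  0.         511.39366024 189.79320633]
 [  0.           0.           1.        ]] [ 0.07816781 -0.48767241  0.72317032] [[0.7506, 0.4646, -0.4698], [-0.6607, 0.5161, -0.5451], [-0.0108, 0.7196, 0.6943]]
square_slab [([296.4, 149.1], 0.93)]
round_slab [([407.6, 230.0], 0.77)]
cup []
0.4 [0.14353301 0.60819204 0.23338332] [[-9.73246900e-01  2.29761730e-01 -1.39686439e-04]
 [ 2.29761762e-01  9.73246857e-01 -2.97671687e-04]
 [ 6.75558259e-05 -3.21802649e-04 -9.99999946e-01]] [0.2272354  0.749117   0.22345013]
```

View pics/top1.png

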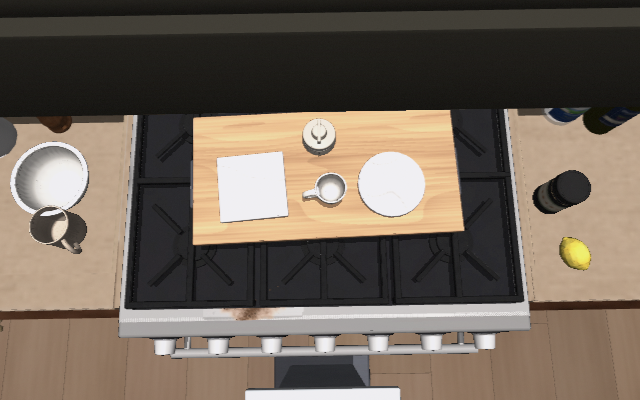

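View pics/scene1.png

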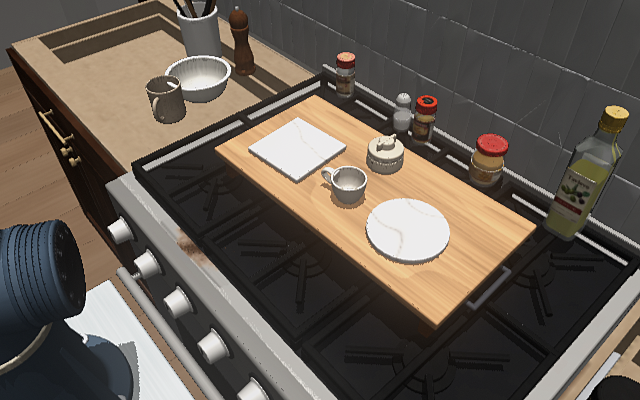

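The top view shows the square slab at about columns 217–288, rows 152–221. The cover's front edge runs from about (194,244) to (463,230), the cup is at (328,188) and a lidded jar is at (319,135). Next I'll measure these precisely.

```bash
cat > h.py <<'E'
import cv2, numpy as np
from rig import bot, viewer
def ray(d,px,z):
    K=np.array(d["K"]);v=np.linalg.inv(K)@[px[0],px[1],1.]
    w=np.array(d["orientation"])@[v[0],-v[1],-v[2]];e=np.array(d["eye"])
    return (e+w*(z-e[2])/w[2])[:2]
def slab(d,roi,ztop=.084):
    im=d["image"]; h=cv2.cvtColor(im,cv2.COLOR_BGR2HSV)
    m=((h[...,1]<45)&(h[...,2]>185)).astype(np.uint8)
    k=np.zeros_like(m);x0,y0,x1,y1=roi;k[y0:y1,x0:x1]=m[y0:y1,x0:x1]
    c=max(cv2.findContours(k,cv2.RETR_EXTERNAL,cv2.CHAIN_APPROX_NONE)[0],key=cv2.contourArea)
    w=np.array([ray(d,p,ztop) for p in c[:,0]],np.float32)
    return c,cv2.minAreaRect(w*1000)
def edge(d,cols,rows):
    g=cv2.cvtColor(d["image"],cv2.COLOR_BGR2HSV)
    pts=[]
    for c in cols:
        a=d["image"][rows[0]:rows[1],c,2].astype(float); # red drop
        i=np.argmin(np.diff(cv2.GaussianBlur(a[:,None],(1,3),0)[:,0])); pts.append(ray(d,(c,rows[0]+i+.5),.07))
    pts=np.array(pts);vx,vy,x,y=cv2.fitLine(pts.astype(np.float32),cv2.DIST_HUBER,0,.001,.001).ravel()
    return pts,np.array([x,y]),np.array([vx,vy])*np.sign(vy)
E
python3 - <<'E'
from h import *
d=viewer.capture("top")
c,r=slab(d,(200,140,296,232)); print("slab",r); print(cv2.boxPoints(r).round(1).tolist(), c[:,0].min(0),c[:,0].max(0))
p,o,v=edge(d,range(200,460,5),(222,255)); print("edge pt",o,"dir",v,"yaw",np.degrees(np.arctan2(-v[0],v[1])))
n=np.array([v[1],-v[0]]); print("resid mm",((p-o)@n*1000).round(1))
for q in [(194,244),(463,230),(194,118),(450,110)]: print(q,ray(d,q,.07))
for q in [(303,136),(336,136),(319,152),(319,118)]: print("jar",q,ray(d,q,.13))
for q in [(302,195),(347,187)]: print("cup",q,ray(d,q,.12))
cv2.imwrite("pics/crop1.png",cv2.resize(d["image"][100:260,180:480],None,fx=2.6,fy=2.6,interpolation=cv2.INTER_CUBIC))
E
```

```text
slab ((560.5940551757812, 140.06109619140625), (138.1668243408203, 139.30502319335938), 5.028014183044434)
[[485.70001220703125, 203.39999389648438], [497.8999938964844, 64.5999984741211], [635.5, 76.69999694824219], [623.2999877929688, 215.5]] [217 151] [288 221]
edge pt [ 0.45224598 -0.01534661] dir [-0.03546503  0.99937093] yaw 2.0324225
resid mm [-0.7  0.8  0.3 -0.2 -0.8  0.8  0.2 -0.3 -0.8  0.7  0.2 -0.4 -0.9  0.6
  0.1 -0.4 -1.   0.6  0.  -0.5  1.   0.5 -0.  -0.6  1.   0.4 -0.1 -0.6
  0.9  0.4 -0.2 -0.7  0.8  0.3 -0.2 -0.8  0.8  0.2 -0.3 -0.8  0.7  0.2
 -0.4 -0.9  0.6  0.1 -0.4 -1.   0.5  0.  -0.5  1. ]
(194, 244) [0.44351734 0.25802359]
(463, 230) [ 0.46332489 -0.29384269]
(194, 118) [0.71828591 0.26904931]
(450, 110) [ 0.72730719 -0.28705982]
jar (303, 136) [0.65085388 0.03124807]
jar (336, 136) [ 0.64972024 -0.03534377]
jar (319, 152) [ 6.16447696e-01 -4.88435485e-04]
jar (319, 118) [ 0.68901624 -0.00167399]
cup (302, 195) [0.53088607 0.0346623 ]
cup (347, 187) [ 0.54575746 -0.0550789 ]
```

View pics/crop1.png

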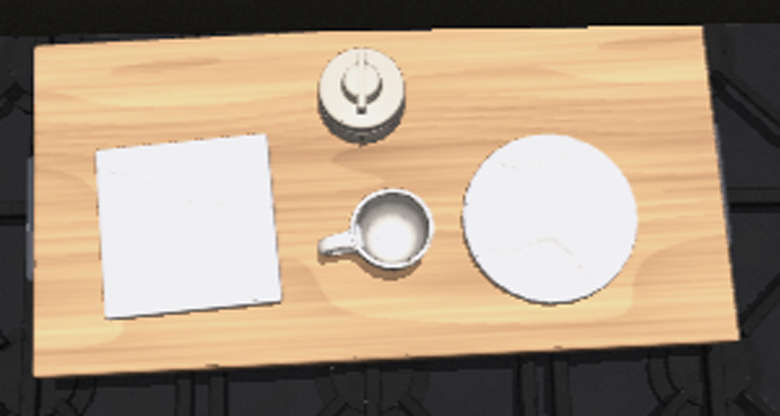

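The slab is about 44 mm back from the edge and about 3° off square to it. I'll set both open fingertips behind its back edge and draw it forward about 84 mm, turning it square on the way. The first move is the transit.

Emit:
move_arm(increments=[[-1.0, -0.54, 0.1, 0, 0, -0.05, 1], [-1.0, -0.54, 0.1, 0, 0, -0.05, 1], [-1.0, -0.54, 0.1, 0, 0, -0.05, 1], [-1.0, -0.54, 0.1, 0, 0, -0.05, 1], [-1.0, -0.54, 0.1, 0, 0, -0.05, 1], [-1.0, -0.54, 0.1, 0, 0, -0.05, 1], [-1.0, -0.54, 0.1, 0, 0, -0.05, 1], [-1.0, -0.54, 0.1, 0, 0, -0.05, 1], [-1.0, -0.54, 0.1, 0, 0, -0.05, 1], [-1.0, -0.54, 0.1, 0, 0, -0.05, 1]])

```text
time_s: 1.28
position: [0.401, 0.3797, 0.2034]
tcp_rot: [[-0.997, 0.08, 0.001], [0.08, 0.997, -0.0], [-0.001, -0.0, -1.0]]
force: [-0.9, 0.8, -0.5]
opening: 1.0
grasp_force: 0.0
```

```bash
cat >> h.py <<'E'
from scipy.spatial.transform import Rotation as Ro
def go(p,yaw):
    "increments to TCP p (world), tool down with tool y at world angle 90+yaw"
    s=bot.read_state();R=np.array(s["tcp_rot"]);a=np.radians(yaw)
    T=np.array([[-np.cos(a),-np.sin(a),0],[-np.sin(a),np.cos(a),0],[0,0,-1]])
    t=R.T@(np.array(p)-s["position"])/.3; w=Ro.from_matrix(R.T@T).as_rotvec()/np.pi
    print("t",s["time_s"],"pos",np.round(s["position"],4),"F",np.round(s["force"],1),"\n inc",t.round(4),w.round(4))
E
python3 -c "
from h import *
go([.6597,.1488,.17],5.03)"
```

```text
t 1.2833 pos [0.401  0.3797 0.2034] F [-0.9  0.8 -0.5] 
 inc [-0.9211 -0.6983  0.112 ] [-0.      0.0002 -0.0534]
```

Emit:
move_arm(increments=[[-0.92, -0.7, 0.11, 0, 0, -0.053, 1], [-0.92, -0.7, 0.11, 0, 0, -0.053, 1], [-0.92, -0.7, 0.11, 0, 0, -0.053, 1], [-0.92, -0.7, 0.11, 0, 0, -0.053, 1], [-0.92, -0.7, 0.11, 0, 0, -0.053, 1], [-0.92, -0.7, 0.11, 0, 0, -0.053, 1], [-0.92, -0.7, 0.11, 0, 0, -0.053, 1], [-0.92, -0.7, 0.11, 0, 0, -0.053, 1], [-0.92, -0.7, 0.11, 0, 0, -0.053, 1], [-0.92, -0.7, 0.11, 0, 0, -0.053, 1]])

```text
time_s: 2.12
position: [0.661, 0.1499, 0.17]
tcp_rot: [[-0.996, -0.089, 0.003], [-0.089, 0.996, -0.0], [-0.003, -0.001, -1.0]]
force: [1.2, -0.8, 0.3]
opening: 1.002
grasp_force: 0.0
```

```bash
python3 -c "
from h import *
go([.6597,.1488,.087],5.03)
d=viewer.capture('scene');cv2.imwrite('pics/s2.png',d['image'])"
```

```text
t 2.1167 pos [0.661  0.1499 0.17  ] F [ 1.2 -0.8  0.3] 
 inc [ 0.0052 -0.0032  0.2768] [-0.0002  0.0008  0.0004]
```

View pics/s2.png

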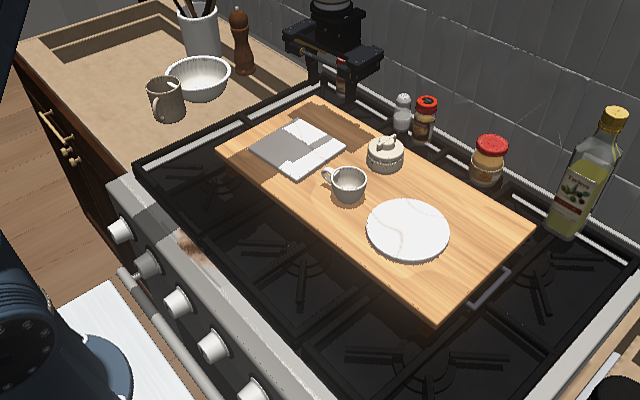

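The gripper, at about (330,60), hangs clear above and behind the slab, with its shadow on the cover. I'll lower it behind the slab.

Emit:
move_arm(increments=[[0, 0, 0.07, 0, 0, 0, 1], [0, 0, 0.14, 0, 0, 0, 1], [0, 0, 0.2, 0, 0, 0, 1], [0, 0, 0.24, 0, 0, 0, 1], [0, 0, 0.26, 0, 0, 0, 1], [0, 0, 0.277, 0, 0, 0, 1], [0, 0, 0.277, 0, 0, 0, 1], [0, 0, 0.277, 0, 0, 0, 1]])

```text
time_s: 2.83
position: [0.6581, 0.1523, 0.0882]
tcp_rot: [[-0.996, -0.092, 0.001], [-0.092, 0.996, 0.0], [-0.001, 0.0, -1.0]]
force: [0.9, 0.0, 0.6]
opening: 1.005
grasp_force: 0.0
```

Run:
```python
from h import *
n=np.array([.99937,.03547])
c=np.array([.5606,.1401])-n*.0838
p=c+n*.0795
print(p); go([*p,.087],2.03)
go([*(p+n*.008),.087],2.03)
d=viewer.capture('scene');cv2.imwrite('pics/s3.png',cv2.resize(d['image'][60:220,200:420],None,fx=3,fy=3))
```

```text
[0.55630271 0.13994748]
t 2.8333 pos [0.6581 0.1523 0.0882] F [0.9 0.  0.6] 
 inc [ 0.3417 -0.0097  0.0035] [0.     0.0003 0.0181]
t 2.8333 pos [0.6581 0.1523 0.0882] F [0.9 0.  0.6] 
 inc [ 0.3151 -0.0112  0.0035] [0.     0.0003 0.0181]
```

View pics/s3.png

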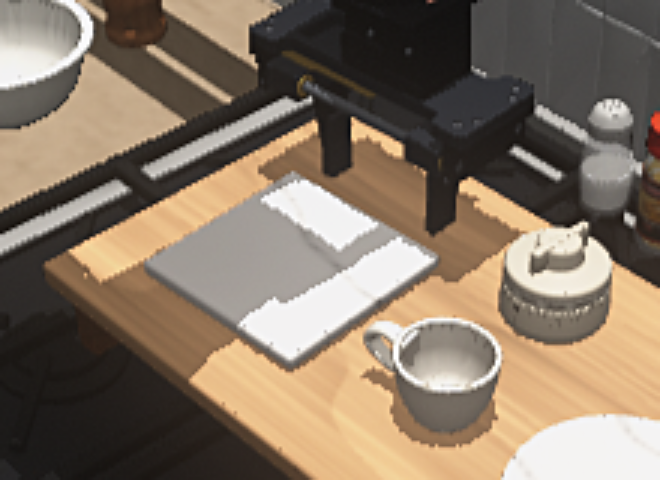

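Both fingers stand on the cover behind the slab at crop positions (335,165) and (440,225), clear of the cup and jar. Now I'll pull slowly.

Emit:
move_arm(increments=[[0.04, 0, 0, 0, 0, 0, 1], [0.065, 0, 0, 0, 0, 0, 1], [0.085, 0, 0, 0, 0, 0.002, 1], [0.105, -0.001, 0, 0, 0, 0.004, 1], [0.125, -0.003, 0, 0, 0, 0.006, 1], [0.145, -0.004, 0, 0, 0, 0.008, 1], [0.165, -0.005, 0, 0, 0, 0.011, 1], [0.18, -0.006, 0, 0, 0, 0.013, 1], [0.195, -0.007, 0, 0, 0, 0.015, 1], [0.2, -0.008, 0, 0, 0, 0.018, 1]])

```text
time_s: 3.72
position: [0.5997, 0.1435, 0.0886]
tcp_rot: [[-0.999, -0.035, 0.004], [-0.035, 0.999, -0.0], [-0.004, -0.0, -1.0]]
force: [5.7, 0.2, 1.6]
opening: 1.001
grasp_force: 2.6
```

Run:
```python
from h import *
go([.5643,.1402,.087],2.03)
d=viewer.capture('top');cv2.imwrite('pics/t4.png',cv2.resize(d['image'][100:260,180:420],None,fx=3,fy=3))
```

```text
t 3.7167 pos [0.5997 0.1435 0.0886] F [5.7 0.2 1.6] 
 inc [ 0.1184 -0.0069  0.0048] [-0.0001  0.0014 -0.0001]
```

View pics/t4.png

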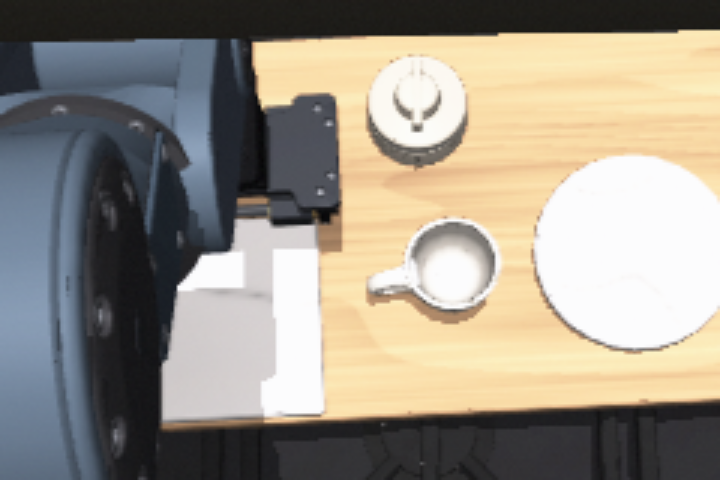

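The slab, with its right front corner at crop (324,413), is now square to the edge and almost flush with it. The cup is undisturbed. I'll keep pulling.

Emit:
move_arm(increments=[[0.015, 0, 0, 0, 0, 0, 1], [0.03, 0, 0, 0, 0, 0, 1], [0.045, 0, 0, 0, 0, 0, 1], [0.06, 0, 0, 0, 0, 0, 1], [0.075, 0, 0, 0, 0, 0, 1], [0.09, 0, 0, 0, 0, 0, 1], [0.1, 0, 0, 0, 0, 0, 1], [0.11, 0, 0, 0, 0, 0, 1], [0.115, 0, 0, 0, 0, 0, 1], [0.115, 0, 0, 0, 0, 0, 1]])

```text
time_s: 4.6
position: [0.5658, 0.1425, 0.0885]
tcp_rot: [[-0.999, -0.035, 0.005], [-0.035, 0.999, 0.0], [-0.005, -0.0, -1.0]]
force: [6.2, -1.0, 3.1]
opening: 0.999
grasp_force: 2.7
```

Run:
```python
from h import *
go([.5563,.1399,.087],2.03)
d=viewer.capture('top');cv2.imwrite('pics/t5.png',cv2.resize(d['image'][140:290,190:340],None,fx=4,fy=4,interpolation=cv2.INTER_NEAREST))
# right part of slab front boundary, brightness profile
for c in range(250,290,6): print(c,d['image'][228:272,c].mean(1).astype(int).tolist())
```

```text
t 4.6 pos [0.5658 0.1425 0.0885] F [ 6.2 -1.   3.1] 
 inc [ 0.032  -0.0076  0.0049] [-0.      0.0015 -0.0001]
250 [204, 204, 205, 205, 204, 205, 205, 204, 205, 205, 204, 205, 204, 204, 204, 205, 205, 205, 205, 206, 204, 205, 206, 206, 205, 206, 206, 198, 137, 38, 29, 30, 28, 27, 26, 27, 28, 26, 25, 28, 29, 27, 27, 27]
256 [207, 206, 206, 207, 207, 206, 206, 207, 206, 207, 206, 206, 206, 206, 207, 205, 205, 206, 206, 207, 206, 207, 207, 207, 206, 208, 208, 182, 92, 31, 33, 32, 32, 31, 30, 31, 32, 32, 31, 32, 32, 30, 30, 31]
262 [208, 207, 208, 207, 208, 207, 208, 209, 208, 207, 208, 209, 208, 208, 208, 208, 209, 208, 209, 209, 209, 209, 208, 209, 209, 209, 210, 171, 56, 27, 27, 27, 27, 28, 28, 29, 29, 29, 29, 28, 29, 27, 27, 28]
268 [209, 209, 209, 210, 209, 210, 209, 209, 210, 210, 210, 210, 209, 251, 251, 252, 252, 249, 249, 249, 249, 249, 211, 210, 210, 211, 203, 148, 42, 33, 32, 31, 30, 31, 32, 31, 31, 31, 31, 31, 30, 32, 31, 30]
274 [251, 251, 252, 252, 252, 252, 252, 252, 252, 251, 252, 252, 252, 251, 252, 251, 252, 252, 252, 252, 252, 251, 252, 251, 252, 252, 252, 147, 35, 31, 31, 30, 31, 51, 51, 50, 50, 53, 49, 48, 49, 48, 49, 49]
280 [252, 252, 252, 252, 252, 252, 252, 252, 252, 252, 251, 251, 252, 252, 251, 252, 252, 252, 251, 252, 251, 252, 252, 252, 252, 252, 250, 64, 30, 31, 32, 32, 51, 51, 50, 50, 51, 51, 51, 52, 52, 51, 52, 52]
286 [252, 252, 252, 252, 252, 251, 252, 252, 252, 252, 251, 251, 252, 251, 252, 252, 251, 252, 252, 252, 252, 252, 251, 252, 252, 251, 236, 45, 32, 30, 31, 31, 50, 51, 49, 51, 51, 53, 53, 52, 51, 53, 53, 53]
```

View pics/t5.png

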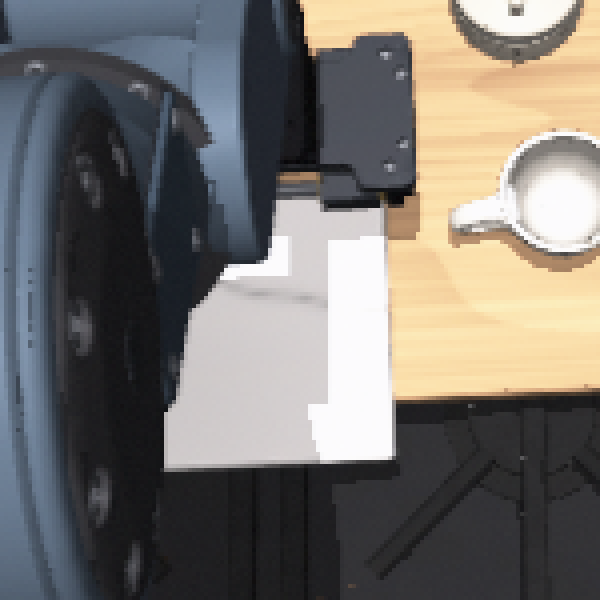

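The slab now overhangs the edge: its front boundary runs near row 255–256 over columns 231–288, with the cover edge at row 240. I'll measure the overhang.

Run:
```python
from h import *
d=viewer.capture('top'); im=d['image'].mean(2)
o=np.array([.45225,-.01535]);n=np.array([.99937,.03547])
P=[]
for c in range(236,288):
    a=im[240:265,c]; hi=a[:10].mean()
    r=240+np.argmax(a<.85*hi)-.5; P.append(ray(d,(c,r),.084))
P=np.array(P);s=-(P-o)@n*1000
print("overhang mm mean",s.mean().round(2),"left/right",s[:15].mean().round(2),s[-15:].mean().round(2))
print("yaw",np.degrees(np.polyfit(P[:,1],P[:,0],1)[0])*-1)
p,o2,v=edge(d,range(296,460,4),(222,255)); print(np.degrees(np.arctan2(-v[0],v[1])),((o2-o)@n*1000))
```

```text
overhang mm mean 29.22 left/right 30.19 31.1
yaw 2.702738637955772
1.9715588 -0.06272495326326838
```

Emit:
move_arm(increments=[[0.007, 0, 0, 0, 0, 0, 1], [0.014, 0, 0, 0, 0, 0, 1], [0.02, 0, 0, 0, 0, 0, 1], [0.026, 0, 0, 0, 0, 0, 1], [0.031, 0, 0, 0, 0, 0, 1], [0.032, 0, 0, 0, 0, 0, 1], [0.032, 0, 0, 0, 0, 0, 1]])

```text
time_s: 5.28
position: [0.5567, 0.1422, 0.0885]
tcp_rot: [[-0.999, -0.035, 0.006], [-0.035, 0.999, 0.0], [-0.006, -0.0, -1.0]]
force: [6.5, 0.1, 2.4]
opening: 1.0
grasp_force: 2.9
```

Emit:
move_arm(increments=[[-0.02, 0, 0, 0, 0, 0, 1], [-0.05, 0, 0, 0, 0, 0, 1], [-0.08, 0, 0, 0, 0, 0, 1], [-0.08, 0, -0.1, 0, 0, 0, 1], [-0.08, 0, -0.2, 0, 0, 0, 1], [-0.08, 0, -0.33, 0, 0, 0, 1], [-0.08, 0.12, -0.4, 0, 0, 0, 1], [0.0, 0.25, -0.4, 0, 0, 0, 1], [0.1, 0.38, -0.4, 0, 0, 0, 1], [0.2, 0.5, -0.4, 0, 0, 0, 1]])

```text
time_s: 6.12
position: [0.4995, 0.2785, 0.2076]
tcp_rot: [[-0.999, -0.034, -0.001], [-0.034, 0.999, 0.0], [0.001, 0.0, -1.0]]
force: [0.5, 0.8, 0.3]
opening: 0.999
grasp_force: 0.0
```

Emit:
move_arm(increments=[[0.1, 0.13, 0, 0, 0, 0, 1], [0.2, 0.26, 0, 0, 0, 0, 1], [0.3, 0.38, 0, 0, 0, 0, 1], [0.4, 0.5, 0, 0, 0, 0, 1], [0.4, 0.6, 0, 0, 0, 0, 1], [0.4, 0.7, 0, 0, 0, 0, 1], [0.4, 0.7, 0, 0, 0, 0, 1]])

```text
time_s: 6.7
position: [0.3709, 0.4896, 0.2073]
tcp_rot: [[-0.999, -0.041, 0.0], [-0.041, 0.999, 0.004], [-0.001, 0.004, -1.0]]
force: [0.7, 0.3, 0.1]
opening: 1.001
grasp_force: 0.0
```

Run:
```python
from h import *
d=viewer.capture('top');cv2.imwrite('pics/t6.png',d['image'])
o=np.array([.45225,-.01535]);n=np.array([.99937,.03547])
c,r=slab(d,(190,150,300,275)); print(r,c[:,0].min(0),c[:,0].max(0))
q=(np.array(r[0])/1000-o)@n; print("centre dist",q*1000,"overhang",70-q*1000)
print("corners",[round(float((p/1000-o)@n*1000),1) for p in cv2.boxPoints(r)])
print(bot.read_state()["time_s"],bot.read_state()["position"])
```

```text
((475.9235534667969, 136.09976196289062), (138.458984375, 138.56771850585938), 1.9829422235488892) [219 192] [287 262]
centre dist 29.030562184936542 overhang 40.96943781506346
corners [-40.1, -40.3, 98.2, 98.3]
6.75 [0.37139834 0.48622173 0.20689968]
```

View pics/t6.png

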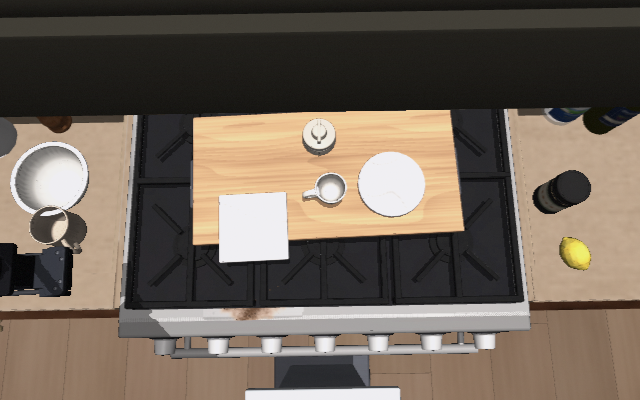

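The slab, at columns 219–287 and rows 192–262, overhangs by about 40–41 mm and is square to the edge. The cup and round slab are where they were, and the gripper is clear, so I'm handing in.

```bash
python3 -c "
from rig import workorder
print(workorder.hand_in())"
```

```text
the job is handed in; nothing more can be done
None
```

The square slab lies flat, overhanging the cover's front edge by about 4 cm (40–41 mm measured) and square to it; the round slab and cup were left where they were, and the job is handed in.

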